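# Load a tube rack into the sampler lane

### The arm

A 7-joint arm with a two-finger parallel gripper is mounted at the origin on a cart in front of the work surface, level with it; the furniture and walls round the work are solid. World frame = base frame: x ahead of the robot, y to its left, z up, the work surface at z = 0. Lengths are in m, angles in degrees, forces in N, time in s.
With the tool pointing down it reaches from about 0.425 to 0.875 m from the base axis. Payload 4.7 kg.
Tool frame: the origin (TCP) lies between the finger pads; the fingertips stand 19 mm ahead of it and the grasp point (between the pads) is the TCP; x points along the fingers, z is the direction in which the jaws open and shut, and the axes are right-handed (so a half turn about x gives the same grasp; the last joint's range is limited). The gripper opens to 87 mm and grips with 3 to 60 N. Pads are 19 mm wide; open, the fingers measure 117 mm over their backs; the gripper's body (75 mm by 190 mm) begins 51 mm behind the grasp point.
Start: joints at [-66.171, 18.392, -4.016, 83.108, 1.295, 78.541, -3.26], TCP at [0.254, 0.598, 0.242] pointing down, gripper open.
Joint ranges: [-163.93, 163.93], [-17.29, 119.83], [-79.2, 71.16], [3.27, 140.29], [-89.18, 269.18], [5.43, 117.66], [-154.24, 154.24]. Speed limits (degrees/s): [147.25, 147.25, 180, 180, 180, 180, 180].

### API

Orientations are given as [roll, pitch, yaw] about the fixed x, y, z axes, in that order (R = Rz(yaw) Ry(pitch) Rx(roll)).
In Python, from cell import monitor, read_camera, camera_model, env, regions_of gives the robot as it stands. The module is installed in compiled form; this text tells all that it offers.
- The arm moves only by the tool step_arm, never from a script. Its argument "deltas" is a list of rows, each a list of 5 numbers: the gripper's target within -1 to 1 (fully open at 1, half-way at 0, shut at -1), then the shift along the tool's x, y, z in m, then the turn about the tool's x in degrees. A call has 1 to 12 rows; each row is the pose to reach, as a shift and turn from the pose commanded when the call began, along the tool's axes at that moment; what a row does not reach only later rows make up. A row lasts 1/8 s, in which the tool goes at most 62.5 mm and 10.7 degrees, less where a joint would pass 70% of its speed; a pose out of reach is approached as far as the arm can. A call with a gripper value outside its range is refused whole. The fingers move at their own pace and stop on an object; "newtons" is the grip in N (left out, the last holds). Time passes only in rows, so rows that repeat a pose let the fingers close. It gives the time, the measured TCP pose, the force and the opening at its end, in the units of the state.
- monitor.get_obs(): the state, without advancing time (a new reading comes with each control period).
- read_camera(name): name is "side" or "top"; returns (picture, depth): 384x512x3 uint8, red, green, blue; 384x512 float32, m along the optical axis (not along the pixel's ray), 0 where there is no reading.
- camera_model(name): a dict with "fx", "fy", "cx", "cy" (pixels), "xyz" and "attitude" of the camera in the world. Camera axes: x right, y down, z forward; pixel columns grow to the right and rows downward; lengths in m; the calibration is good to about 2 mm. A picture is of the moment at which its call begins. camera_model takes no time and is no camera call.
- env.sign_off(): hands the job in, once; it reports no verdict.
Trained networks look in the newest picture that a camera, given by its name, has taken for a name from the list of things; names that differ only in an ending like _2 or _b are one class to them, and where a whole thing is asked for, a point or a joint stands for the part that bears it (a point fixed in the world has none). Each returns a list of dicts, best first, with "p" (0 to 1); they miss things now and then, are a little off and sometimes report something else, mostly with a low value. They report only what shows in the picture. A call takes as long as a camera call.
- regions_of(camera, thing): "pixels" (384x512 bool, what is visible of it) and "pixel" ([column, row] in pixels, amid what is visible of it).
The state is a dict: "time_s": time; "qpos": joint angles; "joint_velocities": joint speeds; "effort": joint torques, N m; "tool_pos": TCP position; "tool_rot": TCP orientation; "force": force on the tool from outside, world axes, zero at the start; "wrist_torque": the same for the moment, N m; "grip_width": finger opening in m.
Only numpy, scipy, OpenCV 4.12 (cv2) and the standard library are available. Lean on these libraries where they do the work, as an engineer would, in place of code of your own. Each camera call takes 0.05 s, during which the arm holds its last target. There are 200 camera calls.

### The job

Push the tube rack along the trolley top into the loader, letting the converging guides centre it, until it bears on the spring buffer at the end of the lane; press it home there with about 14 N at the buffer, never with more than 18 N. Then back off and swing the gate shut across the lane behind the rack. Do not tip the rack or disturb the other things on the trolley.

Things in the scene. Friction and masses are not known exactly. Their poses are not given: they have to be found in the camera images.
- rack: Clear tube rack with 6 capped tubes fixed in it, one solid thing, 0.35 kg: 68 (x) by 156 (y) by 58 mm high, tubes to 82 mm. Origin: centre of underside. Ends (y = +-78) are flat upright plates 58 wide, 58 high, to push on; its long sides (+-34) meet the guides. Stands before the loader's mouth, +y end foremost, within 0.15 rad and 12 mm of the lane's axis; slides under a few newtons.
- loader: Fixed aluminium guides without floor, walls 40 mm high, 12 thick. Origin: on the trolley top, mid-lane where the converging part ends. +x: the way in (to the robot's left); +y: robot's side. They converge from 132 mm apart at x = -70 to 72 at x = 0 (2 mm play each side of the rack), then run parallel to the stop. With the rack against the free buffer its origin is at x = 8 to 48.
- stop: Crossbar at the lane's end; origin under the middle of its near face, 146 mm along the loader's x. Carries the spring buffer: round rubber face 24 mm wide, 30 mm up; gives from 2 N, 5 N more per mm, solid after 7 mm. Screwed in or out at random: free face 20 to 60 mm before the crossbar, not measured, to be felt. Friction under the rack takes some 2 N of a push, more if the tool leans down on it.
- gate (a joint): Gate angle, rad. 0: open, lying along the loader's -x beside the way in, on the side away from the robot. pi/2 (its stop): shut, pointing along the loader's +y across the lane. Upright hinge at x = -90, y = -78 mm of the loader. Bar 10 mm wide, 90 long, 24 to 36 mm above the trolley top; turns stiffly (0.06 N m), stays where left.
- gate_pin (a point): Top centre of the gate's upright black pin: 12 mm across, standing on the bar from 35 to 67 mm above the trolley top, 82 mm from the hinge. It can be pinched from above or pushed.
- tip_box: Bystander, to be left alone: closed pipette tip box, blue base, clear lid, 93x122x73 mm, at the back. Origin: centre of its underside.
- label_roll: Bystander, to be left alone: white roll of labels, 62 across, 36 mm high, at the back. Origin: centre of its underside.
- gel_bottle: Bystander, to be left alone: pump bottle of hand gel, 60x77x173 mm, at the back. Origin: centre of its underside.
- vial_near: Bystander, to be left alone: small screw-cap vial, 24 across, 52 mm high, beside the loader on the robot's side. Origin: centre of its underside.
- marker: Bystander, to be left alone: marker pen lying beside the loader on the robot's side, 17x135x16 mm. Origin: centre of its underside.
- timer: Bystander, to be left alone: small white bench timer, 58x62x20 mm, beside the loader on the far side. Origin: centre of its underside.
- vial_far: Bystander, to be left alone: small screw-cap vial, 24 across, 52 mm high, beside the loader on the far side. Origin: centre of its underside.

How it is judged (in metres and radians):
On the way, in this order (a step that is already met when the one before it is completed fails the run):
1. the rack, centred between the guides, bears on the spring buffer with at least 9 N for 0.2 s (contact force between rack and stop above 9 N and x of rack in the frame of loader between 0.003 and 0.055 m and y of rack in the frame of loader between -0.005 and 0.005 m and angle between the y axis of rack and the x axis of loader, either way round below 0.06 rad and angle between rack's own z axis and vertical below 0.05 rad), for 0.2 s.
2. the gate is swung shut (1.4 rad or more) behind the rack (value of joint gate above 1.4 rad and x of rack in the frame of loader between 0.003 and 0.055 m and y of rack in the frame of loader between -0.005 and 0.005 m and angle between the y axis of rack and the x axis of loader, either way round below 0.06 rad and angle between rack's own z axis and vertical below 0.05 rad), for 0.2 s.
At the end, for the whole second after the job is handed in: The rack stands still and upright in the lane, its origin 3 to 55 mm beyond the loader's along x and within 5 mm of the lane's middle, in line within 0.06 rad, tilted under 0.05 rad, and the gate stands shut at 1.4 rad or more (all of step 2 and linear speed of rack below 0.01 m/s and velocity of joint gate below 0.1 rad/s); the robot touches nothing.
It fails at once if the rack is pressed on the buffer with more than 18 N (contact force between rack and stop above 18 N).
It fails at once if the rack is tipped by more than 0.25 rad (angle between rack's own z axis and vertical above 0.25 rad).
It fails at once if a bystander is moved by more than 20 mm (distance of any of tip_box, label_roll, gel_bottle, vial_near, marker, timer, vial_far from where it was at the start of the episode above 0.02 m).
It also fails if it takes over 64 s, if anything falls off the work surface, if the arm or the gripper's body presses on something with over 40 N, if the wrist force passes 120 N, or if a joint passes its speed limit or range.

## Working session

There is one attempt and no reset: what is moved stays moved. The work goes in short steps, Python scripts to look and compute and a tool call to move; the robot and the scene stay as the last step left them, time stands still between calls to the robot, and variables do not carry over. Pictures are saved under pics/ and viewed, about 8 in all and at most 12, crops included, and the job is handed in when it is done.

Besides the shell and the picture viewer there is one more tool, called after ">>>" by a JSON object that holds its "fn" and its "kwargs". step_arm: Moves the arm, as the interface text tells. Its arguments: {"type":"object","properties":{"deltas":{"type":"array"},"newtons":{"type":"number"}},"required":["deltas"]}

```bash
mkdir -p pics
cat > h.py <<'E'
import numpy as np, cv2
from scipy.spatial.transform import Rotation as R
from cell import monitor, read_camera, camera_model, env, regions_of
def T(cam):
    m=camera_model(cam); a=np.array(m["attitude"],float)
    if a.shape==(3,3): r=a
    elif a.size==4: r=R.from_quat(a).as_matrix()
    else: r=R.from_euler('xyz',a,degrees=True).as_matrix()
    return m,r,np.array(m["xyz"])
def cloud(cam,d):
    m,r,t=T(cam); v,u=np.mgrid[:384,:512]
    p=np.stack([(u-m["cx"])/m["fx"]*d,(v-m["cy"])/m["fy"]*d,d],-1)
    return p@r.T+t
def proj(cam,P):
    m,r,t=T(cam); c=(np.atleast_2d(P)-t)@r
    return np.c_[c[:,0]/c[:,2]*m["fx"]+m["cx"],c[:,1]/c[:,2]*m["fy"]+m["cy"]]
E
python3 - <<'E'
from h import *
print(camera_model("top"),camera_model("side")); print(monitor.get_obs())
ims=[]
for c in("top","side"):
    im,d=read_camera(c); ims.append(im); np.save(c+"_d.npy",d); P=cloud(c,d)
    cv2.imwrite(f"pics/{c}0.png",cv2.cvtColor(cv2.resize(im,(768,576)),cv2.COLOR_RGB2BGR))
    for n in["rack","loader","stop","gate","gate_pin","tip_box","label_roll","gel_bottle","vial_near","marker","timer","vial_far"]:
        for r in regions_of(c,n)[:2]:
            k=r["pixels"]&(d>0)
            q=P[k]
            if len(q): print(c,n,round(r["p"],2),r["pixel"],k.sum(),np.median(q,0).round(3),np.percentile(q,[2],axis=0).round(3),np.percentile(q,98,axis=0).round(3))
E
```

```text
{'fx': 499.48064148253076, 'fy': 499.48064148253076, 'cx': 254.4930067719885, 'cy': 190.25545178792532, 'xyz': array([0.39862962, 0.19512266, 1.05349444]), 'attitude': array([-169.94549476,   -0.37925297,  -90.3133198 ])} {'fx': 413.06933660618535, 'fy': 413.06933660618535, 'cx': 255.40050744691962, 'cy': 193.74038860964103, 'xyz': array([ 0.24052935, -0.52752925,  0.4443476 ]), 'attitude': array([-115.9586509 ,    1.31184604,  -22.83644151])}
{'time_s': 0.0, 'qpos': array([-66.17041681,  18.43973271,  -4.01747356,  83.17302069,
         1.29382551,  78.5413437 ,  -3.26248018]), 'joint_velocities': array([-0.0029879 , -0.04560922,  0.12168935,  0.09962776,  0.02553926,
       -0.02563423, -0.08018807]), 'effort': array([ 6.69216442e-04, -4.91294217e+01, -4.03397027e-01, -3.12521303e+01,
       -6.36478420e-02,  4.40403877e-02,  1.65521074e-04]), 'tool_pos': array([0.2540227 , 0.59775626, 0.2404706 ]), 'tool_rot': array([-177.93411499,   89.89101699, -110.95486182]), 'force': array([ 0.56076383, -0.35175861, -0.42512417]), 'wrist_torque': array([ 0.03303805,  0.00711424, -0.00283975])
[... 2112 characters left out ...]
.172]
side vial_near 0.64 [183.9, 206.6] 244 [0.395 0.266 0.03 ] [[0.386 0.261 0.003]] [0.407 0.279 0.053]
side vial_near 0.32 [242.3, 186.3] 155 [0.552 0.302 0.033] [[0.544 0.297 0.014]] [0.563 0.314 0.052]
side marker 0.47 [172.6, 222.0] 240 [0.363 0.243 0.015] [[0.356 0.192 0.001]] [0.372 0.318 0.017]
side marker 0.44 [302.7, 190.3] 192 [0.676 0.245 0.035] [[0.671 0.226 0.003]] [0.719 0.273 0.038]
side timer 0.94 [257.7, 201.1] 430 [0.558 0.246 0.017] [[0.53  0.227 0.002]] [0.586 0.286 0.021]
side vial_far 0.64 [243.5, 189.9] 180 [0.552 0.303 0.031] [[0.544 0.291 0.   ]] [0.594 0.381 0.052]
side vial_far 0.17 [171.1, 220.6] 244 [0.363 0.242 0.015] [[0.356 0.192 0.   ]] [0.372 0.317 0.017]
```

Run:
```python
from h import *
r=R.from_euler('xyz',monitor.get_obs()["tool_rot"],degrees=True).as_matrix(); print("tool axes cols\n",r.round(3))
d=np.load("top_d.npy");P=cloud("top",d)
P2=np.r_[P.reshape(-1,3),cloud("side",np.load("side_d.npy")).reshape(-1,3)]
for nm,P in(("top",P.reshape(-1,3)),("both",P2)):
  k=(P[:,2]>.034)&(P[:,2]<.046)
  for y in np.arange(.2,.33,.02):
    s=P[k&(abs(P[:,1]-y)<.01)&(P[:,0]>.41)&(P[:,0]<.54)]
    a=s[s[:,0]<.445][:,0]; b=s[(s[:,0]>.49)][:,0]
    if len(a)and len(b): print(nm,y.round(2),len(a),len(b),np.percentile(a,[5,50,95]).round(4),np.percentile(b,[5,50,95]).round(4))
P=P2
# rack: body top near z 0.05-0.06 / rectangle
k=(P[:,2]>.03)&(P[:,0]>.40)&(P[:,0]<.50)&(P[:,1]>-.06)&(P[:,1]<.135)
q=P[k&(P[:,2]>.048)]
print("rack rect",cv2.minAreaRect(q[:,:2].astype(np.float32)*1000))
q=P[(P[:,2]>.055)&(P[:,2]<.07)&(P[:,0]>.515)&(P[:,0]<.545)&(P[:,1]>0)&(P[:,1]<.06)]
print("pin",len(q),q.mean(0))
k=(P[:,2]>.025)&(P[:,2]<.045)&(P[:,0]>.44)&(P[:,0]<.5)&(P[:,1]>.27)&(P[:,1]<.38)
print("stop ys",np.percentile(P[k][:,1],[1,10,50,90,99]))
```

```text
tool axes cols
 [[ 0.    -0.92   0.391]
 [ 0.     0.391  0.92 ]
 [-1.    -0.     0.   ]]
top 0.2 62 59 [0.4122 0.4181 0.424 ] [0.4984 0.5042 0.5086]
top 0.22 61 61 [0.4161 0.4202 0.4261] [0.4986 0.5044 0.5106]
top 0.24 60 58 [0.4163 0.4222 0.4263] [0.5006 0.5056 0.5108]
top 0.26 60 58 [0.4183 0.4233 0.4283] [0.5012 0.5069 0.5129]
top 0.28 61 59 [0.4185 0.4244 0.4304] [0.503  0.5072 0.5131]
top 0.3 60 59 [0.4205 0.4255 0.4306] [0.5047 0.5091 0.5153]
top 0.32 60 60 [0.4207 0.4265 0.4326] [0.505  0.5101 0.5154]
both 0.2 99 90 [0.4138 0.4188 0.4241] [0.4984 0.5028 0.5087]
both 0.22 89 89 [0.4156 0.4202 0.4261] [0.4989 0.5042 0.5105]
both 0.24 84 83 [0.4163 0.4219 0.4263] [0.5005 0.5048 0.5108]
both 0.26 84 86 [0.4182 0.4225 0.4283] [0.5012 0.5069 0.5128]
both 0.28 87 82 [0.4185 0.4243 0.4297] [0.5029 0.507  0.5132]
both 0.3 83 83 [0.4204 0.4246 0.4306] [0.5039 0.5089 0.5153]
both 0.32 84 81 [0.4207 0.4265 0.4326] [0.505  0.5095 0.5154]
rack rect ((451.537841796875, 49.40863800048828), (159.107421875, 69.11336517333984), 84.7204360961914)
pin 92 [0.52559532 0.0150278  0.06404791]
stop ys [0.29355759 0.29812393 0.33908159 0.35569397 0.36657116]
```

View pics/top0.png

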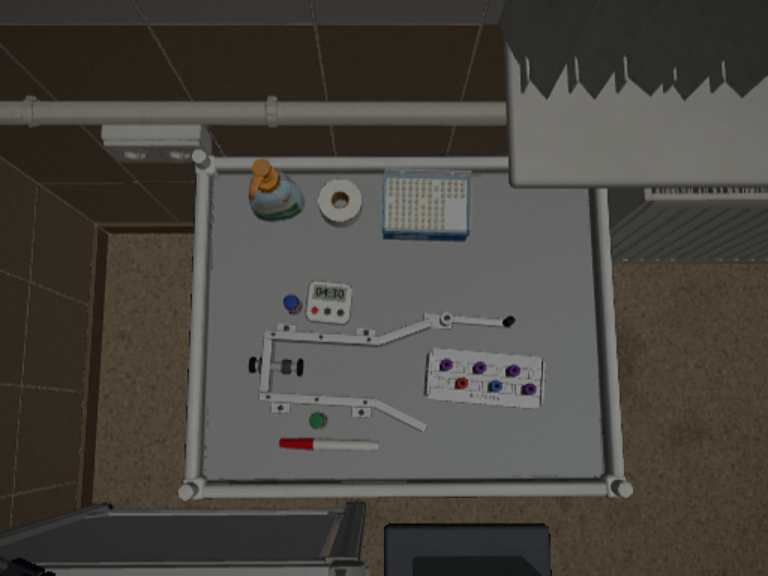

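View pics/side0.png

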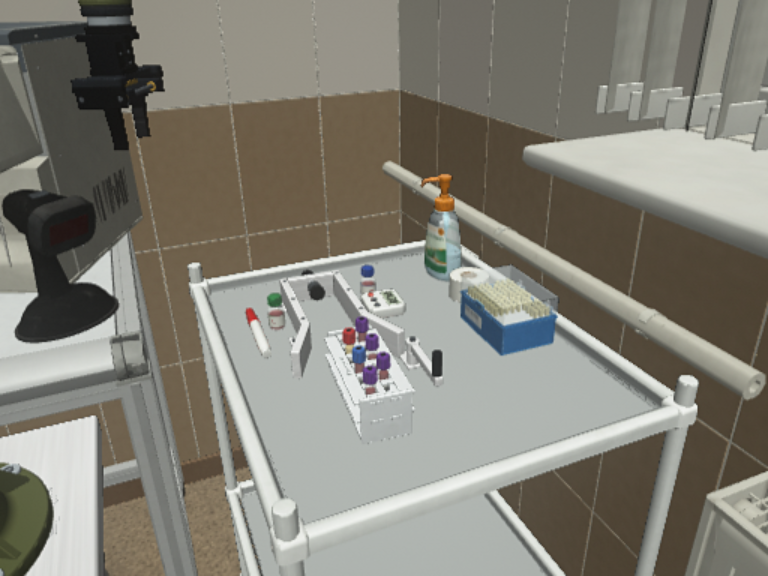

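>>> {"fn": "step_arm", "kwargs": {"deltas": [[-1,0,-0.04,-0.025,4],[-1,0,-0.09,-0.057,10],[-1,0,-0.14,-0.09,16],[-1,0,-0.2,-0.125,22],[-1,0,-0.255,-0.16,29],[-1,0,-0.305,-0.194,36],[-1,0,-0.326,-0.25,43],[-1,0,-0.347,-0.306,50],[-1,0,-0.368,-0.362,57],[-1,0,-0.389,-0.42,64],[-1,0,-0.41,-0.48,70.4],[-1,0,-0.431,-0.534,70.4]], "newtons": 15}}

```text
time_s: 2.8
tool_pos: [0.4417, -0.0639, 0.2419]
tool_rot: [32.6, 89.9, 29.1]
force: [0.9, -0.4, 0.4]
grip_width: 0.0005
```

>>> {"fn": "step_arm", "kwargs": {"deltas": [[-1,0,0,0,0],[-1,0,0,0,0],[-1,0.03,0,0,0],[-1,0.06,0,0,0]]}}

```text
time_s: 3.3
tool_pos: [0.4426, -0.0598, 0.181]
tool_rot: [21.5, 89.9, 18.3]
force: [0.3, -0.2, 0.3]
grip_width: 0.0005
```

Run:
```python
from h import *
o=monitor.get_obs();r=R.from_euler('xyz',o["tool_rot"],degrees=True).as_matrix(); print(r.round(3),o["force"],o["wrist_torque"])
im,d=read_camera("top");cv2.imwrite("pics/top1.png",cv2.cvtColor(cv2.resize(im,(768,576)),cv2.COLOR_RGB2BGR))
```

```text
[[ 0.001  0.056  0.998]
 [ 0.     0.998 -0.056]
 [-1.     0.     0.001]] [ 0.26655677 -0.22702581  0.32267266] [-0.08173634  0.03656735  0.02492517]
```

>>> {"fn": "step_arm", "kwargs": {"deltas": [[-1,0.03,0,0,0],[-1,0.06,0,0,0],[-1,0.09,0,0,0],[-1,0.115,0,0,0],[-1,0.13,0,0,0],[-1,0.136,0,0,0],[-1,0.136,0,0,0],[-1,0.136,0,0,0]]}}

```text
time_s: 4.35
tool_pos: [0.4429, -0.0617, 0.0464]
tool_rot: [14.3, 89.9, 10.9]
force: [0.1, -0.4, -0.3]
grip_width: 0.0005
```

Run:
```python
from h import *
o=monitor.get_obs(); print(o["tool_pos"],o["force"])
im,d=read_camera("side");cv2.imwrite("pics/side1.png",cv2.cvtColor(cv2.resize(im[150:330,150:400],(750,540)),cv2.COLOR_RGB2BGR))
```

```text
[ 0.4428876  -0.06169554  0.04637494] [ 0.08639382 -0.35712549 -0.34894798]
```

View pics/side1.png

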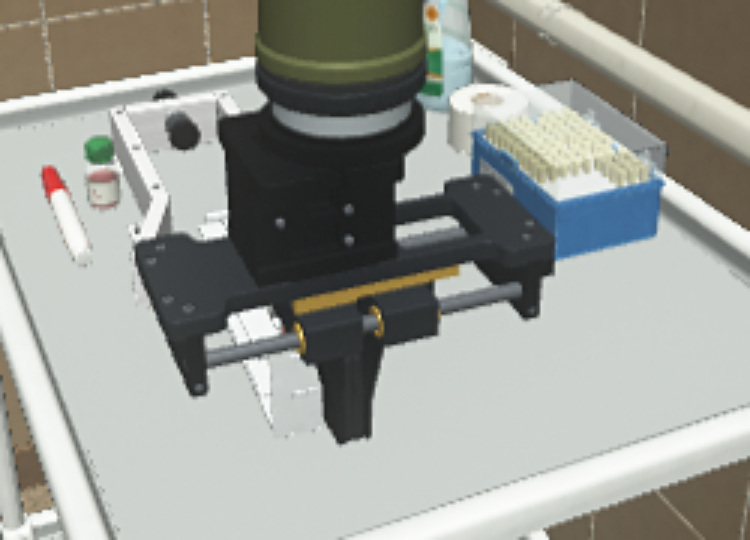

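>>> {"fn": "step_arm", "kwargs": {"deltas": [[-1,0,0.008,0,0],[-1,0,0.015,0,0],[-1,0,0.02,0,0],[-1,0,0.025,0,0],[-1,0,0.03,0,0],[-1,0,0.036,0,0],[-1,0,0.043,0,0],[-1,0,0.05,0,0],[-1,0,0.057,0,0],[-1,0,0.064,0,0],[-1,0,0.071,0,0],[-1,0,0.078,0,0]]}}

```text
time_s: 5.9
tool_pos: [0.4467, 0.0165, 0.0456]
tool_rot: [-31.8, 90.0, -35.2]
force: [-0.5, -3.8, 2.3]
grip_width: 0.0005
```

>>> {"fn": "step_arm", "kwargs": {"deltas": [[-1,0,0.007,0,0],[-1,0,0.014,0,0],[-1,0,0.021,0,0],[-1,0,0.028,0,0],[-1,0,0.035,0,0],[-1,0,0.042,0,0],[-1,0,0.049,0,0],[-1,0,0.056,0,0],[-1,0,0.063,0,0],[-1,0,0.069,0,0],[-1,0,0.075,0,0],[-1,0,0.08,0,0]]}}

```text
time_s: 7.4
tool_pos: [0.4515, 0.0963, 0.0455]
tool_rot: [73.2, 90.0, 69.8]
force: [-0.0, -4.2, 1.7]
grip_width: 0.0003
```

Run:
```python
from h import *
o=monitor.get_obs(); print(o["tool_pos"],o["force"])
im,d=read_camera("top");P=cloud("top",d)
cv2.imwrite("pics/top2.png",cv2.cvtColor(cv2.resize(im[170:300,130:360],(805*230//230-5,452)),cv2.COLOR_RGB2BGR))
for n in("rack","stop"):
  for r in regions_of("top",n)[:1]:
    q=P[r["pixels"]&(d>0)];print(n,r["p"],np.percentile(q,[1,50,99],axis=0).round(4))
    if n=="rack": print(cv2.minAreaRect(q[(q[:,2]>.045)][:,:2].astype(np.float32)*1000))
```

```text
[0.4515148  0.09628988 0.0455453 ] [-0.03785927 -4.19336552  1.65016917]
rack 0.69 [[0.4234 0.1314 0.0016]
 [0.4589 0.197  0.0534]
 [0.4932 0.2622 0.0835]]
((459.16741943359375, 195.59432983398438), (136.57725524902344, 67.99659729003906), 85.42594909667969)
stop 0.92 [[0.4367 0.2966 0.0009]
 [0.4688 0.3412 0.0384]
 [0.503  0.3661 0.0435]]
```

View pics/top2.png

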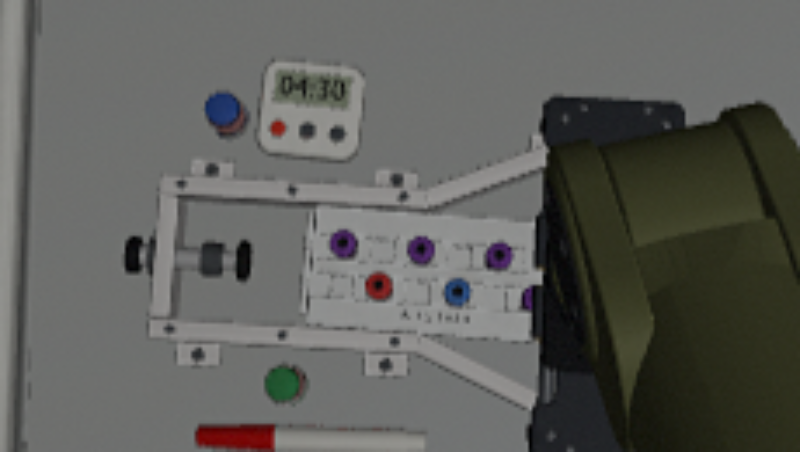

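>>> {"fn": "step_arm", "kwargs": {"deltas": [[-1,0,0.004,0,0],[-1,0,0.008,0,0],[-1,0,0.012,0,0],[-1,0,0.016,0,0],[-1,0,0.019,0,0],[-1,0,0.02,0,0],[-1,0,0.021,0,0]]}}

```text
time_s: 8.43
tool_pos: [0.4528, 0.1168, 0.0456]
tool_rot: [-53.2, 90.0, -56.7]
force: [0.3, -4.2, 1.1]
grip_width: 0.0006
```

>>> {"fn": "step_arm", "kwargs": {"deltas": [[-1,0,0.001,0,0],[-1,0,0.002,0,0],[-1,0,0.003,0,0]]}}

```text
time_s: 8.8
tool_pos: [0.453, 0.1199, 0.0456]
tool_rot: [41.5, 90.0, 38.1]
force: [1.4, -5.1, 1.0]
grip_width: 0.0004
```

>>> {"fn": "step_arm", "kwargs": {"deltas": [[-1,0,0.0005,0,0],[-1,0,0.001,0,0],[-1,0,0.0015,0,0],[-1,0,0.002,0,0]]}}

```text
time_s: 9.3
tool_pos: [0.4531, 0.1219, 0.0456]
tool_rot: [43.3, 90.0, 39.9]
force: [0.5, -4.5, 0.5]
grip_width: 0.0004
```

>>> {"fn": "step_arm", "kwargs": {"deltas": [[-1,0,0.0005,0,0],[-1,0,0.001,0,0]]}}

```text
time_s: 9.55
tool_pos: [0.4532, 0.1229, 0.0456]
tool_rot: [26.3, 90.0, 22.9]
force: [0.0, -4.5, 0.5]
grip_width: 0.0004
```

>>> {"fn": "step_arm", "kwargs": {"deltas": [[-1,0,0.0005,0,0],[-1,0,0.001,0,0]]}}

```text
time_s: 9.8
tool_pos: [0.4532, 0.1239, 0.0456]
tool_rot: [39.2, 90.0, 35.7]
force: [1.1, -5.6, 1.1]
grip_width: 0.0007
```

>>> {"fn": "step_arm", "kwargs": {"deltas": [[-1,0,0.0005,0,0],[-1,0,0.001,0,0]]}}

```text
time_s: 10.05
tool_pos: [0.4533, 0.1249, 0.0456]
tool_rot: [40.3, 90.0, 36.9]
force: [1.3, -3.8, 1.1]
grip_width: 0.0004
```

>>> {"fn": "step_arm", "kwargs": {"deltas": [[-1,0,0.0005,0,0],[-1,0,0.001,0,0]]}}

```text
time_s: 10.3
tool_pos: [0.4533, 0.1259, 0.0456]
tool_rot: [25.0, 90.0, 21.5]
force: [0.9, -4.9, 0.4]
grip_width: 0.0005
```

>>> {"fn": "step_arm", "kwargs": {"deltas": [[-1,0,0.0005,0,0],[-1,0,0.0005,0,0]]}}

```text
time_s: 10.55
tool_pos: [0.4533, 0.1265, 0.0456]
tool_rot: [57.1, 90.0, 53.7]
force: [0.3, -4.8, 0.0]
grip_width: 0.0003
```

>>> {"fn": "step_arm", "kwargs": {"deltas": [[-1,0,0.0005,0,0],[-1,0,0.0005,0,0]]}}

```text
time_s: 10.8
tool_pos: [0.4534, 0.127, 0.0456]
tool_rot: [35.8, 90.0, 32.4]
force: [-0.3, -4.8, 1.4]
grip_width: 0.0007
```

>>> {"fn": "step_arm", "kwargs": {"deltas": [[-1,0,0.0005,0,0],[-1,0,0.001,0,0]]}}

```text
time_s: 11.05
tool_pos: [0.4534, 0.1279, 0.0456]
tool_rot: [23.1, 90.0, 19.6]
force: [1.1, -5.1, 1.0]
grip_width: 0.0005
```

>>> {"fn": "step_arm", "kwargs": {"deltas": [[-1,0,0.0005,0,0],[-1,0,0.0005,0,0]]}}

```text
time_s: 11.3
tool_pos: [0.4535, 0.1285, 0.0456]
tool_rot: [56.0, 90.0, 52.6]
force: [1.1, -4.1, 1.0]
grip_width: 0.0004
```

>>> {"fn": "step_arm", "kwargs": {"deltas": [[-1,0,0.0005,0,0],[-1,0,0.001,0,0]]}}

```text
time_s: 11.55
tool_pos: [0.4535, 0.1291, 0.0456]
tool_rot: [-91.0, 90.0, -94.4]
force: [1.5, -6.2, 1.1]
grip_width: 0.0004
```

>>> {"fn": "step_arm", "kwargs": {"deltas": [[-1,0,0.0005,0,0],[-1,0,0.0005,0,0]]}}

```text
time_s: 11.8
tool_pos: [0.4535, 0.1291, 0.0456]
tool_rot: [-101.4, 89.9, -104.8]
force: [1.5, -5.9, 2.2]
grip_width: 0.0004
```

>>> {"fn": "step_arm", "kwargs": {"deltas": [[-1,0,0.0005,0,0],[-1,0,0.0005,0,0]]}}

```text
time_s: 12.05
tool_pos: [0.4536, 0.1292, 0.0455]
tool_rot: [-101.5, 89.9, -104.9]
force: [0.8, -6.7, 2.5]
grip_width: 0.0001
```

>>> {"fn": "step_arm", "kwargs": {"deltas": [[-1,0,0.0005,0,0],[-1,0,0.0005,0,0]]}}

```text
time_s: 12.3
tool_pos: [0.4536, 0.1294, 0.0455]
tool_rot: [-101.9, 89.9, -105.4]
force: [0.0, -7.8, 2.7]
grip_width: 0.0008
```

>>> {"fn": "step_arm", "kwargs": {"deltas": [[-1,0,0.0005,0,0],[-1,0,0.001,0,0],[-1,0,0.001,0,0]]}}

```text
time_s: 12.68
tool_pos: [0.4536, 0.1298, 0.0455]
tool_rot: [-103.2, 89.8, -106.7]
force: [-0.3, -9.4, 2.1]
grip_width: 0.0004
```

>>> {"fn": "step_arm", "kwargs": {"deltas": [[-1,0,0.0005,0,0],[-1,0,0.001,0,0],[-1,0,0.001,0,0]]}}

```text
time_s: 13.05
tool_pos: [0.4537, 0.1301, 0.0455]
tool_rot: [-102.3, 89.8, -105.8]
force: [0.1, -10.5, 3.5]
grip_width: 0.0005
```

>>> {"fn": "step_arm", "kwargs": {"deltas": [[-1,0,0.0005,0,0],[-1,0,0.001,0,0],[-1,0,0.001,0,0]]}}

```text
time_s: 13.42
tool_pos: [0.4537, 0.1304, 0.0455]
tool_rot: [-102.9, 89.8, -106.5]
force: [-0.4, -13.0, 5.4]
grip_width: 0.0003
```

>>> {"fn": "step_arm", "kwargs": {"deltas": [[-1,0,0.0005,0,0],[-1,0,0.001,0,0],[-1,0,0.001,0,0]]}}

```text
time_s: 13.8
tool_pos: [0.4538, 0.1307, 0.0455]
tool_rot: [-103.0, 89.7, -106.6]
force: [0.7, -14.2, 5.8]
grip_width: 0.0003
```

>>> {"fn": "step_arm", "kwargs": {"deltas": [[-1,0,0.0005,0,0],[-1,0,0.001,0,0],[-1,0,0.001,0,0]]}}

```text
time_s: 14.18
tool_pos: [0.4538, 0.131, 0.0455]
tool_rot: [-103.3, 89.7, -106.9]
force: [-0.2, -16.4, 7.5]
grip_width: 0.0002
```

>>> {"fn": "step_arm", "kwargs": {"deltas": [[-1,0,0.0005,0,0],[-1,0,0.001,0,0],[-1,0,0.001,0,0]]}}

```text
time_s: 14.55
tool_pos: [0.4539, 0.1313, 0.0455]
tool_rot: [-103.2, 89.6, -106.8]
force: [-0.2, -18.0, 8.3]
grip_width: 0.0005
```

>>> {"fn": "step_arm", "kwargs": {"deltas": [[-1,0,0.0005,0,0],[-1,0,0.0007,0,0],[-1,0,0.0007,0,0],[-1,0,0.0007,0,0]]}}

```text
time_s: 15.05
tool_pos: [0.4539, 0.1313, 0.0455]
tool_rot: [-104.0, 89.6, -107.7]
force: [-0.6, -19.7, 7.9]
grip_width: 0.0004
```

Run:
```python
from h import *
o=monitor.get_obs(); print(o["tool_pos"],o["force"])
im,d=read_camera("top");P=cloud("top",d)
for r in regions_of("top","rack")[:1]:
    q=P[r["pixels"]&(d>0)];print(r["p"],np.percentile(q,[1,50,99],axis=0).round(4))
    q=q[q[:,2]>.045]
    rc=cv2.minAreaRect(q[:,:2].astype(np.float32)*1000);print(rc)
    print(np.percentile(q[(q[:,2]>.05)&(q[:,2]<.062)],[1,50,99],axis=0))
```

```text
[0.45386376 0.13128391 0.04551745] [ -0.58022003 -19.68695226   7.8552282 ]
0.71 [[0.4256 0.1734 0.0009]
 [0.4611 0.2355 0.0535]
 [0.4993 0.2966 0.0834]]
((462.78961181640625, 234.0883026123047), (131.54244995117188, 67.9021987915039), 84.67649841308594)
[[0.42561296 0.17346487 0.05026759]
 [0.46109749 0.23901171 0.05364493]
 [0.49757723 0.2964378  0.05925138]]
```

>>> {"fn": "step_arm", "kwargs": {"deltas": [[-1,0,-0.001,0,0],[-1,0,-0.002,0,0],[-1,0,-0.003,0,0],[-1,0,-0.004,0,0],[-1,0,-0.005,0,0],[-1,0,-0.006,0,0],[-1,0,-0.007,0,0],[-1,0,-0.009,0,0],[-1,0,-0.015,0,0],[-1,0,-0.025,0,0],[-1,0,-0.04,0,0],[-1,0,-0.055,0,0]]}}

```text
time_s: 16.65
tool_pos: [0.4505, 0.0815, 0.0455]
tool_rot: [129.7, 90.0, 126.3]
force: [0.1, -0.7, 0.3]
grip_width: 0.0006
```

>>> {"fn": "step_arm", "kwargs": {"deltas": [[-1,-0.02,-0.02,0,0],[-1,-0.05,-0.04,0,0],[0.2,-0.08,-0.06,0.02,0],[0.2,-0.08,-0.065,0.05,0],[0.2,-0.08,-0.065,0.075,0],[0.2,-0.08,-0.065,0.075,0],[0.2,-0.08,-0.065,0.075,0]]}}

```text
time_s: 17.52
tool_pos: [0.5205, 0.0128, 0.1251]
tool_rot: [-174.8, 89.9, -178.3]
force: [-0.9, 1.0, -0.2]
grip_width: 0.0428
```

Run:
```python
from h import *
o=monitor.get_obs(); print(o["tool_pos"],o["force"],o["grip_width"]); print(R.from_euler('xyz',o["tool_rot"],degrees=True).as_matrix().round(3))
for c in("top","side"):
    im,d=read_camera(c);P=cloud(c,d)
    if c=="side": cv2.imwrite("pics/side3.png",cv2.cvtColor(cv2.resize(im[130:310,130:380],(750,540)),cv2.COLOR_RGB2BGR))
    for n in("rack","gate"):
      for r in regions_of(c,n)[:1]:
        q=P[r["pixels"]&(d>0)];print(c,n,r["p"],len(q),np.percentile(q,[1,50,99],axis=0).round(4).tolist())
        if n=="rack": print(cv2.minAreaRect(q[(q[:,2]>.045)][:,:2].astype(np.float32)*1000))
        else: print(q[(q[:,2]>.05)].mean(0))
```

```text
[0.52054167 0.01275527 0.12510344] [-0.88625162  1.03787949 -0.22062188] 0.04284997171360665
[[-0.002  0.06   0.998]
 [-0.     0.998 -0.06 ]
 [-1.    -0.    -0.002]]
top rack 0.69 2633 [[0.4254, 0.1436, 0.0014], [0.461, 0.219, 0.0536], [0.4974, 0.2941, 0.0836]]
((461.3283996582031, 218.79107666015625), (154.74261474609375, 67.74235534667969), 84.69998931884766)
top gate 0.67 257 [[0.5227, 0.0226, -0.0026], [0.5305, 0.0685, 0.0357], [0.5424, 0.1064, 0.0416]]
[nan nan nan]
side rack 0.66 1988 [[0.4245, 0.1366, 0.0028], [0.4517, 0.1669, 0.0536], [0.4948, 0.2931, 0.0823]]
((461.2828063964844, 215.67526245117188), (158.98777770996094, 67.64021301269531), 84.32122039794922)
side gate 0.73 451 [[0.5212, 0.0079, -0.0007], [0.528, 0.0521, 0.0359], [0.5791, 0.1581, 0.0675]]
[0.52567002 0.01320195 0.06092081]<stdin>:10: RuntimeWarning: Mean of empty slice.
  ret = um.true_divide(
```

View pics/side3.png

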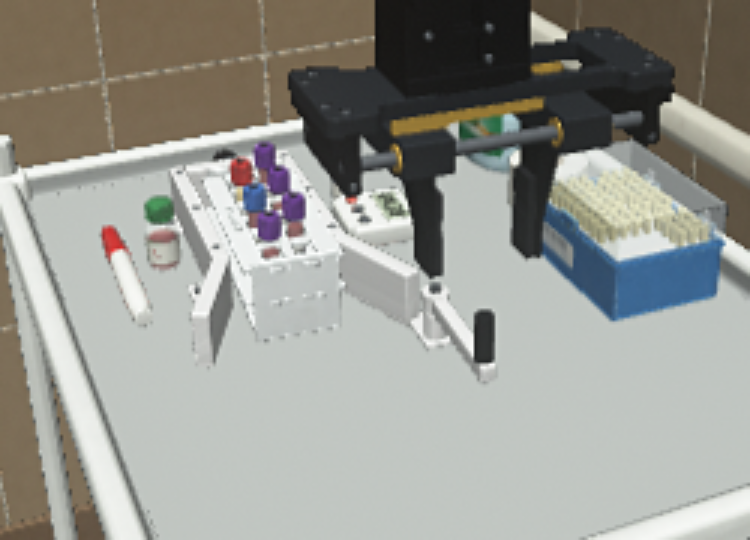

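>>> {"fn": "step_arm", "kwargs": {"deltas": [[0.2,0.01,0.005,0.006,0],[0.2,0.025,0.005,0.006,0],[0.2,0.045,0.005,0.006,0],[0.2,0.058,0.005,0.006,0],[0.2,0.063,0.005,0.006,0],[0.2,0.063,0.005,0.006,0]]}}

```text
time_s: 18.58
tool_pos: [0.5279, 0.0178, 0.0623]
tool_rot: [-147.1, 90.0, -150.5]
force: [0.1, -0.8, -0.6]
grip_width: 0.0522
```

>>> {"fn": "step_arm", "kwargs": {"deltas": [[-0.3,0,0,0,0],[-0.6,0,0,0,0],[-1,0,0,0,0],[-1,0,0,0,0],[-1,0,0,0,0],[-1,0,0,0,0]], "newtons": 10}}

```text
time_s: 19.32
tool_pos: [0.528, 0.0179, 0.0626]
tool_rot: [78.4, 90.0, 75.0]
force: [-0.5, 1.1, 0.3]
grip_width: 0.0118
```

>>> {"fn": "step_arm", "kwargs": {"deltas": [[-1,0,0.0007,-0.0107,0],[-1,0,0.0028,-0.0212,0],[-1,0,0.0062,-0.0314,0],[-1,0,0.011,-0.041,0],[-1,0,0.0169,-0.0499,0],[-1,0,0.024,-0.058,0],[-1,0,0.0321,-0.0651,0],[-1,0,0.041,-0.071,0]]}}

```text
time_s: 20.32
tool_pos: [0.4593, 0.0638, 0.0627]
tool_rot: [21.6, 90.0, 18.2]
force: [2.6, -2.5, -0.7]
grip_width: 0.0117
```

>>> {"fn": "step_arm", "kwargs": {"deltas": [[-1,0,0.0096,-0.0048,0],[-1,0,0.0198,-0.0082,0],[-1,0,0.0303,-0.0103,0],[-1,0,0.0375,-0.011,0],[-1,0,0.04,-0.011,0],[-1,0,0.041,-0.011,0],[-1,0,0.041,-0.011,0]]}}

```text
time_s: 21.2
tool_pos: [0.4523, 0.0997, 0.0626]
tool_rot: [-75.9, 89.6, -79.4]
force: [6.0, -14.0, 1.4]
grip_width: 0.0117
```

>>> {"fn": "step_arm", "kwargs": {"deltas": [[-1,0,-0.002,0.001,0],[-1,0,-0.003,0.001,0],[-0.5,0,-0.003,0.001,0],[-0.4,0,-0.003,0.001,0],[-0.4,0,-0.003,0.001,0],[-0.4,-0.015,-0.003,0.001,0],[-0.4,-0.04,-0.003,0.001,0],[-0.4,-0.08,-0.003,0.001,0],[-0.4,-0.12,-0.01,0.001,0],[-0.4,-0.16,-0.06,0.001,0],[-0.4,-0.18,-0.12,0.001,0],[-0.4,-0.18,-0.12,0.001,0]]}}

```text
time_s: 22.7
tool_pos: [0.4457, -0.0197, 0.2457]
tool_rot: [22.4, 89.7, 18.5]
force: [-0.3, -0.9, -0.1]
grip_width: 0.0262
```

Run:
```python
from h import *
o=monitor.get_obs(); print(o["tool_pos"],o["force"],o["grip_width"])
ims=[]
for c in("top","side"):
    im,d=read_camera(c);P=cloud(c,d);ims.append(im)
    for n in("rack","gate","vial_near","marker","timer","vial_far"):
      for r in regions_of(c,n)[:1]:
        q=P[r["pixels"]&(d>0)];print(c,n,round(r["p"],2),len(q),np.median(q,0).round(3))
        if n=="rack": print(cv2.minAreaRect(q[(q[:,2]>.045)][:,:2].astype(np.float32)*1000))
        if n=="gate":
            q=q[(q[:,2]>.028)&(q[:,2]<.04)]; print(cv2.minAreaRect(q[:,:2].astype(np.float32)*1000))
cv2.imwrite("pics/fin.png",cv2.cvtColor(cv2.resize(np.vstack([ims[0][170:300,100:400],ims[1][150:310,80:380]]),(600,580)),cv2.COLOR_RGB2BGR))
```

```text
[ 0.44571749 -0.01974395  0.24573924] [-0.27043242 -0.87657665 -0.08929295] 0.02617796837813742
top rack 0.57 2640 [0.461 0.219 0.054]
((461.4371643066406, 218.85641479492188), (154.50315856933594, 67.9715576171875), 84.66242218017578)
top gate 0.75 191 [0.502 0.103 0.037]
((492.6192626953125, 103.17822265625), (12.195272445678711, 94.04619598388672), 86.09127044677734)
top marker 0.94 508 [0.365 0.263 0.014]
top timer 0.8 766 [0.558 0.262 0.017]
top vial_far 0.62 130 [0.551 0.31  0.05 ]
side rack 0.72 1832 [0.449 0.176 0.054]
((460.39520263671875, 199.44522094726562), (190.6900177001953, 68.1614990234375), 84.75137329101562)
side gate 0.83 435 [0.482 0.097 0.035]
((492.8964538574219, 97.57460021972656), (12.700254440307617, 97.36412811279297), 84.820068359375)
side vial_near 0.77 263 [0.396 0.265 0.028]
side marker 0.67 218 [0.363 0.235 0.015]
side timer 0.93 419 [0.558 0.245 0.017]
side vial_far 0.53 136 [0.553 0.302 0.034]
```

View pics/fin.png

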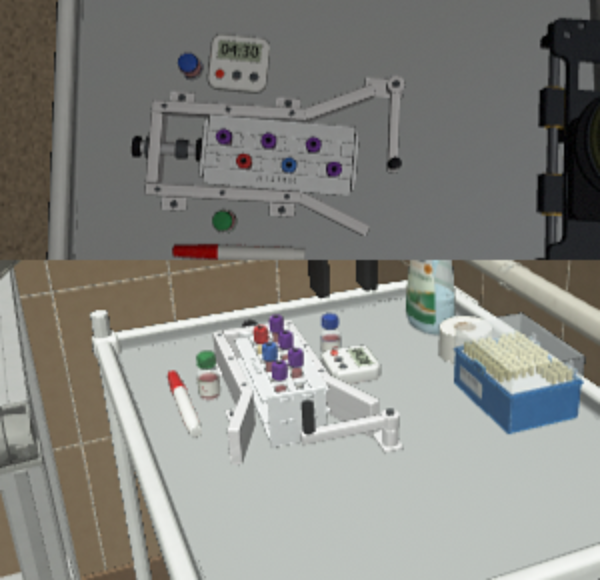

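```bash
python3 -c "
from cell import env,monitor
print(monitor.get_obs()['time_s']); print(env.sign_off())"
```

```text
23.4
the job is handed in; nothing more can be done
None
```

I pushed the rack into the lane with closed fingers, pressed it home on the buffer and backed off. I then pinched the gate pin and swung the gate to its stop, let go, moved clear and handed in at 23.4 s.

**Press force:** I estimate about 12–14 N at the buffer. The tool read up to 19.7 N, from which I took off friction, higher than 2 N because the tool leaned down about 8 N. The buffer's measured give of about 2.2 mm also points to 13 N. The buffer force itself was never read directly.

**Last checks:**
- **Rack:** the pictures show it upright against the buffer, its origin about 24 mm past the loader's. The fit put its angle about 0.03 rad off the lane, slightly more than the guides' play should allow but within the 0.06 rad limit. I put this down to camera error.
- **Gate:** it stands across the lane at about 90°.
- **Vials, marker and timer:** they are where they were, within measuring error. The top camera's network missed the near vial, but the side camera found it in place.
- **Tip box, label roll and gel bottle:** they looked untouched in the final picture; I did not measure them again.
- **Arm:** it was clear of everything.

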